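# Slide the vial rack home into the sampler's empty lane

## Task

A full vial rack has been left standing askew on the loading tray of the sampler. With the fingers, nudge it into line with the empty lane and push it gently all the way in until its leading end rests flush against the lane's end stop, then move clear. Only slide it: do not lift or tip it or slam it in, and leave the rack that is already loaded and the other things on the bench as they stand.

Things in the scene. Friction and masses are not known exactly. Their poses are not given: they have to be found in the camera images.
- sampler: rack sampler, fixed on the bench: flat steel loading tray in front of a cream housing. Origin: on the bench, in the middle of the tray's width; x across the lanes, y along them; racks load towards -y. Tray 226 mm wide (x), y = -150 to +225 mm, its top at z = 10 mm. Two lanes at its -y end, centre lines at x = -52.5 and +52.5 mm. From y = 15 to 225 mm it is a bare flat apron without rims
- mouth (a point): pointed end of the middle guide rail, on the rail's top (z = 20 mm, sampler y = +15 mm). Each lane is 95 mm wide between aluminium rails 10 mm high: a 10 mm rail between the lanes, 6 mm rails outside. They run straight from the stop to 25 mm short of this point, then the mouths widen: the middle rail tapers to a point, the outer rails flare out by 7 mm
- stop (a point): top of the end stop's front face, midway between the lanes (z = 34 mm, sampler y = -130 mm). The stop is an aluminium bar 24 mm high above the tray, right across both lanes
- needle (a point): tip of the parked needle, 160 mm above the bench over the middle rail; its arm (32 mm wide, 261 to 283 mm high) reaches out of the housing to 10 mm past it. The housing is 300 mm wide, 197 mm high and stands from sampler y = -150 to -497 mm, small bottles on top of it up to 262 mm
- sensor: small round glass window (16 mm, flush, can be slid over) in the tray floor of the empty lane. Origin: on the tray surface on that lane's centre line, 65 mm in front of the stop face, just where the middle of a rack's underside lies when the rack is home; axes as the sampler's
- rack: the rack to be pushed: white plastic block 90 mm wide (x), 130 mm long (y) and 34 mm high with flat upright sides; capped vials fixed in it rise to 52 mm, 6 mm or more in from the edges. Origin: centre of its underside. 0.3 to 0.65 kg, slides on the tray with up to 8 N; too wide to grip. Stands on the apron, between the lane lines, turned up to 0.3 rad either way
- parked_rack: a rack of the same kind, already home in the other lane; not to be disturbed. Origin: centre of its underside
- vial_near: capped vial standing on the bench on the robot's side of the tray, 22 mm diameter, 55 mm high. Origin: centre of its underside
- vial_far: the same kind of vial standing on the bench beyond the tray. Origin: centre of its underside
- dish: glass dish with laid-out specimens on the bench beyond the tray, 100 mm diameter, 16 mm high. Origin: centre of its underside
- beaker: empty glass beaker, 70 mm diameter, 95 mm high, on the bench to the left. Origin: centre of its underside
- wash_bottle: white wash bottle, 64 mm diameter, 156 mm high to its cap, with a bent spout up to 190 mm high reaching 65 mm from its axis, on the bench to the left. Origin: centre of its underside
- forceps: steel forceps lying on the bench to the left, 125 mm long, 8 mm high. Origin: centre, on the bench
There are look-alikes about, which are no part of the job. What is shaped like the rack but green or red is not meant.

How it is judged:
By the outcome, as a careful person would: the job done as asked, in the order asked, and still so for the second after the job is handed in, with the robot touching nothing.
It also fails if it takes over 51 s, if anything falls off the work surface, if the arm or the gripper's body presses on something with over 40 N, if the wrist force passes 120 N, or if a joint passes its speed limit or range.

## Robot

A 6-joint arm with a two-finger parallel gripper is mounted at the origin on the work surface. World frame = base frame: x ahead of the robot, y to its left, z up, the work surface at z = 0. Lengths are in mm, angles in degrees, forces in N, time in s.
With the tool pointing down it reaches from about 275 to 875 mm from the base axis. Payload 12.5 kg.
Tool frame: the origin (TCP) lies on the centre line of the jaws, within the pads' length; the fingertips stand 25 mm ahead of it and the grasp point (between the pads) lies 6 mm ahead of it (arm.nose_length is the distance from the TCP to the fingertips, in mm); z points along the fingers, y is the line along which they close (so a half turn about z gives the same grasp; the last joint's range is limited). The gripper opens to 85 mm and grips with 20 to 120 N. Pads are 22 mm wide; open, the fingers measure 114 mm over their backs; the gripper's body (76 mm by 85 mm) begins 54 mm behind the grasp point. The pads swing forward as they close: fully open they stand 13 mm farther back than shut.
Start: joints at [70.898, 20.094, 94.641, -0, 65.266, -4.847], TCP at [135.401, 533.058, 256.29] pointing down, gripper open.
Joint ranges: [-157.81, 157.81], [-45, 120.19], [0.68, 151.7], [-89.99, 269.99], [4.06, 180], [-164.3, 164.3]. Speed limits (degrees/s): [127.2, 127.2, 159.86, 180, 180, 180].

## Interface

Orientations are given as a 3x3 rotation matrix whose columns are the frame's x, y, z axes.
In Python, from station import arm, camera, get_calibration gives the robot as it stands. The module is installed in compiled form; this text tells all that it offers.
- The arm moves only by the tool arm_command, never from a script. Its argument "deltas" is a list of rows, each an object with "travel": the shift along the world's x, y, z in m, a list of three; "twist": the turn about the world's z in degrees; "gripper": the closure, from 0 (fully open) to 1 (shut). A call has 1 to 5 rows; each row is the pose to reach, as a shift and turn from the pose commanded when the call began; what a row does not reach only later rows make up. A row lasts 1/8 s, in which the tool goes at most 62.5 mm and 10.7 degrees, less where a joint would pass 70% of its speed; a pose out of reach is approached as far as the arm can. A call with a gripper value outside its range is refused whole. The fingers move at their own pace and stop on an object; "force" is the grip in N (left out, the last holds). Time passes only in rows, so rows that repeat a pose let the fingers close. It gives the time, the measured TCP pose, the force, the opening and the grip force at its end, in the units of the state.
- arm.sense(): the state, without advancing time (a new reading comes with each control period).
- camera(name): name is "side" or "top" or "wrist"; returns (picture, depth): 400x640x3 uint8, red, green, blue; 400x640 float32, mm along the optical axis (not along the pixel's ray), 0 where there is no reading.
- get_calibration(name): a dict with "mtx" (3x3 intrinsics, pixels), "extrinsics" (4x4, takes a point from world to camera coordinates). Camera axes: x right, y up, looking along -z (the intrinsics and any distortion apply to the point x, -y, -z); pixel columns grow to the right and rows downward; lengths in mm; the calibration is good to about 2 mm. The wrist camera is an equidistant fisheye: a pixel r from the principal point sees the ray r / f radians off the axis. A picture is of the moment at which its call begins: read the wrist's pose just before it. get_calibration takes no time and is no camera call; for the wrist camera it gives the pose at the moment of the call.
- arm.job_done(): hands the job in; it is judged then, once.
The state is a dict: "clock": time; "joint_pos": joint angles; "joint_vel": joint speeds; "joint_efforts": joint torques, N m; "ee_pos": TCP position; "orientation": TCP orientation; "wrist_force": force on the tool from outside, world axes, zero at the start; "ft_torque": the same for the moment, N m; "finger_gap": finger opening in mm; "grasp_force": force on a finger pad.
Only numpy, scipy, OpenCV 4.12 (cv2) and the standard library are available. Lean on these libraries where they do the work, as an engineer would, in place of code of your own. Each camera call takes 0.05 s, during which the arm holds its last target. There are 200 camera calls.

## Working session

There is one attempt and no reset: what is moved stays moved. The work goes in short steps, Python scripts to look and compute and a tool call to move; the robot and the scene stay as the last step left them, time stands still between calls to the robot, and variables do not carry over. Pictures are saved under pics/ and viewed, at most 10 in all, crops included, and the job is handed in when it is done.

Besides the shell and the picture viewer there is one more tool, called after "Emit:" as name(argument=value, ...), one argument or row to a line, values as JSON. arm_command: Moves the arm, as the interface text tells. Its arguments: {"type":"object","properties":{"deltas":{"type":"array"},"force":{"type":"number"}},"required":["deltas"]}

```bash
mkdir -p pics
cat > h.py <<'E'
import numpy as np,cv2
from station import arm,camera,get_calibration
def ray(n,uv,z):
    c=get_calibration(n);K=np.array(c["mtx"]);E=np.array(c["extrinsics"]);uv=np.atleast_2d(uv).astype(float)
    d=cv2.undistortPoints(uv[:,None],K,np.array(c.get("dist",np.zeros(5)),float)).reshape(-1,2) if n!="wrist" else None
    d=np.c_[d[:,0],-d[:,1],-np.ones(len(d))]@E[:3,:3]
    o=-E[:3,:3].T@E[:3,3]
    return o+d*((z-o[2])/d[:,2])[:,None]
E
python3 - <<'E'
from h import *
for n in("top","side"):
    p,d=camera(n);np.savez(f"{n}0.npz",p=p,d=d);cv2.imwrite(f"pics/{n}0.png",p[:,:,::-1])
    c=get_calibration(n);print(n,c.keys(),np.round(c["mtx"],1).tolist(),np.round(c["extrinsics"],3).tolist())
s=arm.sense();print(s["clock"],s["ee_pos"],s["orientation"])
E
```

```text
top dict_keys(['mtx', 'extrinsics']) [[444.7, 0.0, 328.0], [0.0, 444.7, 198.3], [0.0, 0.0, 1.0]] [[0.008, -1.0, 0.025, 103.647], [0.991, 0.011, 0.135, -516.78], [-0.135, 0.023, 0.991, -1512.705], [0.0, 0.0, 0.0, 1.0]]
side dict_keys(['mtx', 'extrinsics']) [[509.3, 0.0, 318.4], [0.0, 509.3, 200.2], [0.0, 0.0, 1.0]] [[-0.942, -0.336, -0.002, 483.398], [0.173, -0.489, 0.855, -112.901], [-0.288, 0.805, 0.519, -1450.415], [0.0, 0.0, 0.0, 1.0]]
0.1 [135.34054715 532.82230876 255.81501599] [[-9.69199453e-01  2.46276881e-01 -3.42939090e-04]
 [ 2.46277103e-01  9.69198959e-01 -9.82783502e-04]
 [ 9.03393539e-05 -1.03697128e-03 -9.99999458e-01]]
```

View pics/top0.png

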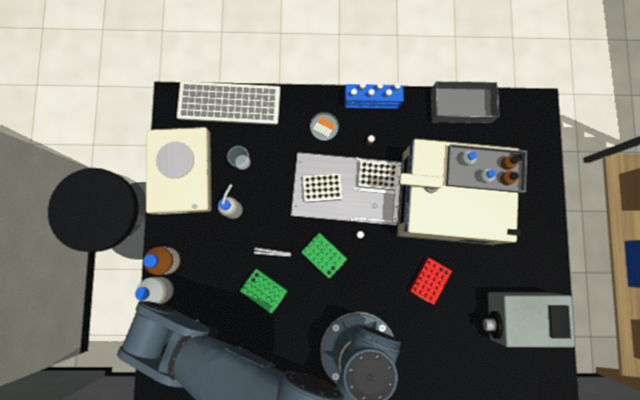

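View pics/side0.png

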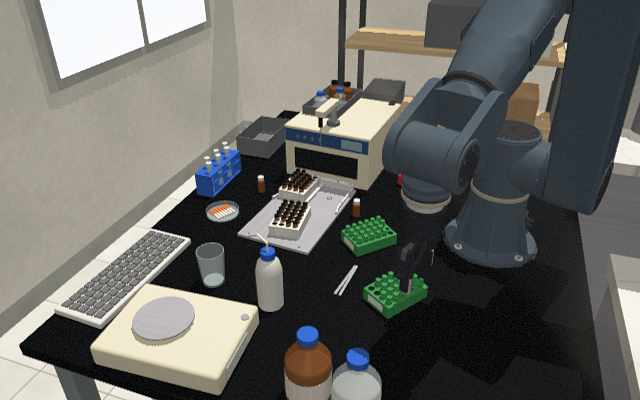

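The top view shows the tray spanning about (292..402, 152..224). The askew rack is at (322,187), the parked rack at (378,175) is in the far lane, and the empty lane is the near one, around (375,207). The near vial is at (360,235). The side view agrees.

Run:
```python
from h import *
p=np.load("top0.npz")["p"]
c=cv2.resize(p[140:240,285:415],None,fx=6,fy=6,interpolation=cv2.INTER_CUBIC)
cv2.imwrite("pics/crop0.png",c[:,:,::-1])
g=p.astype(int);hsv=cv2.cvtColor(p,cv2.COLOR_RGB2HSV)
# steel tray + rack corners
m=((hsv[:,:,2]>70)).astype(np.uint8);m[:140]=0;m[240:]=0;m[:,:280]=0;m[:,412:]=0
# rack white top
for lo in(215,230):
    w=((p.min(2)>lo)).astype(np.uint8);w[:140]=0;w[240:]=0;w[:,:285]=0;w[:,402:]=0
    w=cv2.morphologyEx(w,cv2.MORPH_CLOSE,np.ones((7,7)))
    for k in cv2.findContours(w,0,1)[0]:
        if cv2.contourArea(k)>150:
            r=cv2.minAreaRect(k);b=ray("top",cv2.boxPoints(r),34)
            print(lo,cv2.contourArea(k),np.round(r[0],1),np.round(b[:,:2],0).tolist(),np.round(ray("top",[r[0]],34)[0],1))
print("V on steel",p[200,310],p[207,370],p[172,325])
```

```text
215 869.5 [322.6 186.7] [[596.0, 196.0], [608.0, 67.0], [517.0, 60.0], [505.0, 188.0]] [556.4 127.8  34. ]
215 468.0 [371.9 175.9] [[549.0, 19.0], [659.0, 3.0], [645.0, -109.0], [535.0, -93.0]] [596.8 -44.8  34. ]
230 707.5 [322.2 186.9] [[593.0, 195.0], [604.0, 70.0], [519.0, 63.0], [508.0, 188.0]] [555.6 129.   34. ]
230 399.0 [371.3 175.8] [[549.0, 15.0], [657.0, 2.0], [646.0, -101.0], [537.0, -87.0]] [597.  -42.8  34. ]
V on steel [234 238 230] [204 202 202] [197 196 196]
```

View pics/crop0.png

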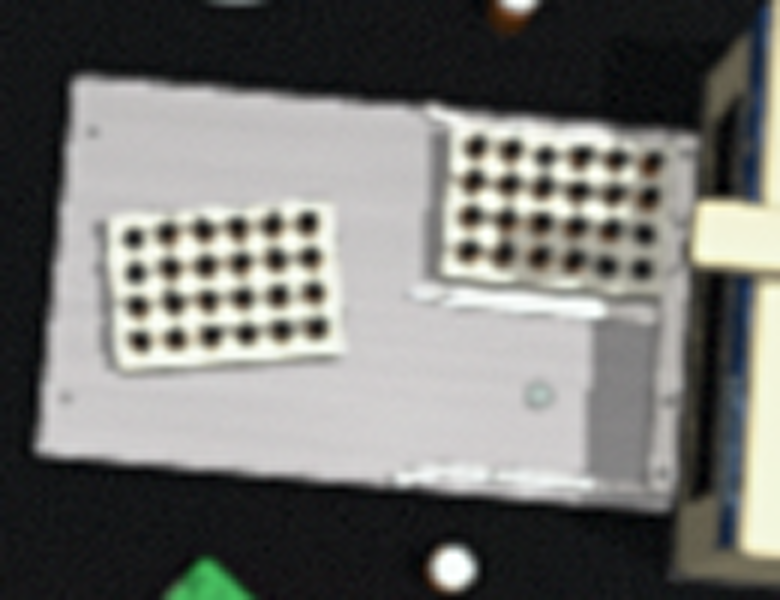

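The crop shows these points:
- **Tray corners:** (75,75), (37,455), (672,508) and (695,132).
- **Rack corners:** (108,213), (333,203), (342,352) and (118,370).
- **Sensor window:** (538,395).
- **Rail tip:** about (412,293).

Run:
```python
from h import *
f=lambda a:(np.array(a,float)+.5)/6-.5+[285,140]
t=ray("top",f([[75,75],[37,455],[672,508],[695,132]]),10)
r=ray("top",f([[108,213],[333,203],[342,352],[118,370]]),34)
pr=ray("top",f([[455,125],[660,142],[657,297],[442,277]]),34)
s=ray("top",f([[538,395]]),10)[0];mo=ray("top",f([[412,293]]),20)[0]
print("tray",np.round(t,0)[:,:2].tolist(),[round(np.linalg.norm(t[i]-t[i-1])) for i in range(4)])
v=(t[0]-t[3])+(t[1]-t[2]);v/=np.linalg.norm(v);print("y axis",v,"yaw",np.degrees(np.arctan2(-v[0],v[1])))
ym=(t[0]+t[1])/2; ux=np.array([v[1],-v[0],0])
o=ym-v*225;print("origin",o,"from sensor",s-v*-65-ux*-52.5)
R=lambda q:np.array([(q-o)@ux,(q-o)@v]).T.round(1)
print("in sampler: rack",R(r).tolist(),R(r).mean(0),"parked",R(pr).tolist(),R(pr).mean(0),"sensor",R(s),"mouth",R(mo))
w=(r[0]-r[1])+(r[3]-r[2]);print("rack yaw world",np.degrees(np.arctan2(-w[0],w[1])),[round(np.linalg.norm(r[i]-r[i-1])) for i in range(4)],r.mean(0))
# side check of rack corners via depth
```

```text
tray [[685.0, 220.0], [457.0, 238.0], [430.0, -134.0], [655.0, -151.0]] [372, 228, 373, 226]
y axis [0.07662697 0.99705983 0.        ] yaw -4.394710079116176
origin [553.56854094   4.63714866  10.        ] from sensor [552.84192423   5.09398804  10.        ]
in sampler: rack [[28.2, 196.2], [45.8, 65.9], [-41.3, 53.6], [-63.2, 181.9]] [ -7.625 124.4  ] parked [[98.7, -1.8], [99.4, -122.9], [7.1, -127.0], [7.8, -1.0]] [ 53.25  -63.175] sensor [-53.3 -64.6] mouth [-0.9 14.8]
rack yaw world 4.287938041974457 [92, 131, 88, 130] [555.50009446 129.25306244  34.        ]
```

Emit:
arm_command(
  deltas=[
    {"travel": [0.05,-0.04,0],"twist": 2,"gripper": 0},
    {"travel": [0.1,-0.08,0],"twist": 4,"gripper": 0},
    {"travel": [0.15,-0.12,0],"twist": 6,"gripper": 0},
    {"travel": [0.2,-0.16,0],"twist": 8,"gripper": 0},
    {"travel": [0.25,-0.2,0],"twist": 9.9,"gripper": 0},
  ],
)

```text
clock: 0.72
ee_pos: [380.7, 336.3, 256.2]
orientation: [[-0.997, 0.075, -0.0], [0.075, 0.997, -0.0], [0.0, -0.0, -1.0]]
wrist_force: [0.7, 1.2, -0.0]
finger_gap: 85.7
grasp_force: 0.0
```

Emit:
arm_command(
  deltas=[
    {"travel": [0.05,-0.042,0]},
    {"travel": [0.1,-0.084,0]},
    {"travel": [0.15,-0.126,0]},
    {"travel": [0.2,-0.168,0]},
    {"travel": [0.252,-0.21,0]},
  ],
)

```text
validation failed for argument at $.de...
```

Run:
```python
from h import *
s=arm.sense();R=s["orientation"];print(arm.nose_length,s["clock"],s["ee_pos"],np.degrees(np.arctan2(-R[0][1],R[1][1])),s["finger_gap"],s["joint_pos"])
p,d=camera("wrist");cv2.imwrite("pics/w1.png",p[:,:,::-1])
```

```text
25.0 0.725 [380.67356878 336.31022312 256.19966427] -4.285778197798183 85.69235666083492 [ 3.62054904e+01  1.57336540e+01  1.00746914e+02  3.35241099e-03
  6.35290038e+01 -4.95102256e+01]
```

View pics/w1.png

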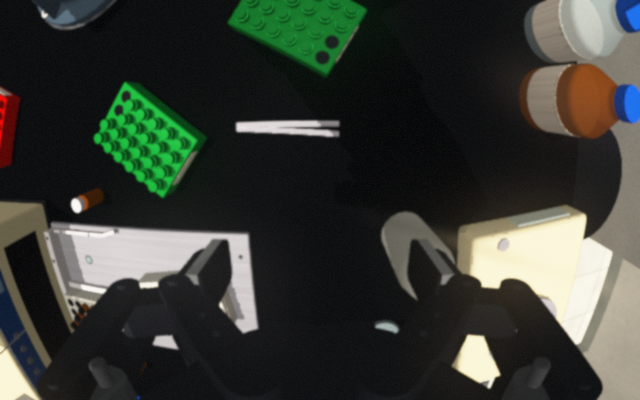

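The second call was rejected because its rows left out fields. The wrist view shows the tray at lower left (45..255, 225..350), and the fingers are clear of everything.

Emit:
arm_command(
  deltas=[
    {"travel": [0.045,-0.038,0],"twist": 0,"gripper": 0},
    {"travel": [0.09,-0.076,0],"twist": 0,"gripper": 0},
    {"travel": [0.135,-0.114,0],"twist": 0,"gripper": 0},
    {"travel": [0.18,-0.152,0],"twist": 0,"gripper": 0},
    {"travel": [0.22,-0.187,0],"twist": 0,"gripper": 0},
  ],
)

```text
clock: 1.4
ee_pos: [600.7, 149.3, 255.9]
orientation: [[-0.997, 0.076, -0.0], [0.076, 0.997, -0.0], [0.0, -0.0, -1.0]]
wrist_force: [0.2, 1.6, 0.3]
finger_gap: 85.5
grasp_force: 0.0
```

Emit:
arm_command(
  deltas=[
    {"travel": [0.02,-0.013,0],"twist": 0,"gripper": 0},
    {"travel": [0.034,-0.023,-0.03],"twist": 0,"gripper": 0},
    {"travel": [0.034,-0.023,-0.07],"twist": 0,"gripper": 0},
    {"travel": [0.034,-0.023,-0.12],"twist": 0,"gripper": 0},
    {"travel": [0.034,-0.023,-0.16],"twist": 0,"gripper": 0},
  ],
)

```text
clock: 2.02
ee_pos: [632.7, 127.8, 94.0]
orientation: [[-0.997, 0.076, -0.002], [0.076, 0.997, -0.0], [0.002, -0.0, -1.0]]
wrist_force: [0.3, -0.7, 0.4]
finger_gap: 85.5
grasp_force: 0.0
```

Run:
```python
from h import *
s=arm.sense();R=s["orientation"];print(s["clock"],s["ee_pos"],np.degrees(np.arctan2(-R[0][1],R[1][1])),s["wrist_force"])
p,d=camera("side");q,_=camera("top")
a=cv2.resize(p[120:300,180:420],None,fx=3,fy=3)[:300*2];cv2.imwrite("pics/s2.png",a[:,:,::-1])
```

```text
2.025 [632.70956703 127.77813579  93.97521   ] -4.3618309226947245 [ 0.33292106 -0.74922696  0.37903922]
```

View pics/s2.png

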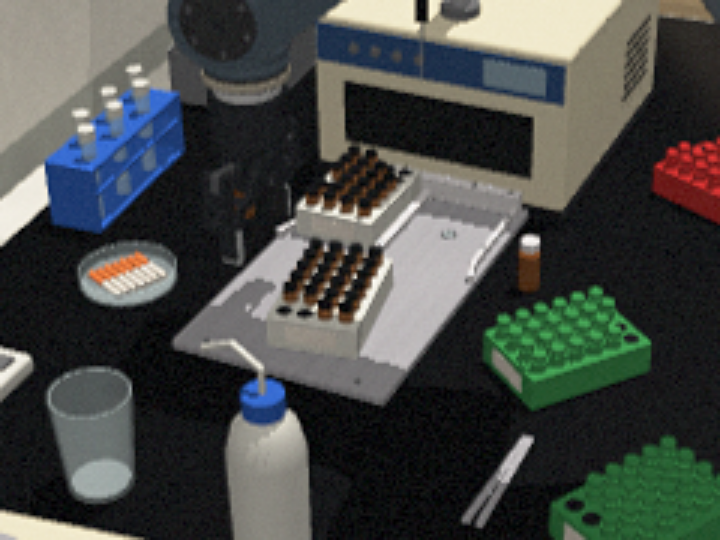

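The side view shows the open fingers standing between the dish and the rack, over the far edge of the tray. The rack is clear of them.

Emit:
arm_command(
  deltas=[
    {"travel": [0,0,-0.02],"twist": 0,"gripper": 0},
    {"travel": [0,0,-0.04],"twist": 0,"gripper": 0},
    {"travel": [0,0,-0.055],"twist": 0,"gripper": 0},
    {"travel": [-0.004,0,-0.055],"twist": 0,"gripper": 0},
    {"travel": [-0.008,0,-0.055],"twist": 0,"gripper": 0},
  ],
)

```text
clock: 2.75
ee_pos: [625.4, 127.9, 41.8]
orientation: [[-0.997, 0.076, 0.001], [0.076, 0.997, 0.0], [-0.001, 0.0, -1.0]]
wrist_force: [-0.2, -0.2, 0.4]
finger_gap: 85.6
grasp_force: 0.0
```

Emit:
arm_command(
  deltas=[
    {"travel": [-0.005,0,0],"twist": 0,"gripper": 0},
    {"travel": [-0.01,0.001,0],"twist": 0,"gripper": 0},
    {"travel": [-0.015,0.001,0],"twist": 0,"gripper": 0},
    {"travel": [-0.02,0.001,0],"twist": 0,"gripper": 0},
    {"travel": [-0.025,0.002,0],"twist": 0,"gripper": 0},
  ],
)

```text
clock: 3.38
ee_pos: [600.2, 129.8, 41.4]
orientation: [[-0.997, 0.076, 0.0], [0.076, 0.997, -0.0], [-0.0, -0.0, -1.0]]
wrist_force: [2.8, -1.6, 0.6]
finger_gap: 85.5
grasp_force: 1.5
```

Emit:
arm_command(
  deltas=[
    {"travel": [-0.005,0,0],"twist": 0,"gripper": 0},
    {"travel": [-0.01,0.001,0],"twist": 0,"gripper": 0},
    {"travel": [-0.014,0.001,0],"twist": 0,"gripper": 0},
    {"travel": [-0.018,0.001,0],"twist": 0,"gripper": 0},
    {"travel": [-0.02,0.002,0],"twist": 0,"gripper": 0},
  ],
)

```text
clock: 4.0
ee_pos: [580.2, 131.7, 41.3]
orientation: [[-0.997, 0.076, -0.0], [0.076, 0.997, -0.0], [0.0, -0.0, -1.0]]
wrist_force: [3.8, -1.7, 2.0]
finger_gap: 85.6
grasp_force: 1.9
```

```bash
cat >> h.py <<'E'
O=np.array([553.3,4.9]);UY=np.array([.0766,.997]);UX=np.array([.997,-.0766])
def S(q): q=np.atleast_2d(q)[:,:2]-O; return np.c_[q@UX,q@UY].round(1)
def W(): 
    s=arm.sense();R=s["orientation"];print(round(s["clock"],2),"tcp",np.round(s["ee_pos"],1),"sampler",S(s["ee_pos"]),"yaw",round(np.degrees(np.arctan2(-R[0][1],R[1][1])),2),"F",np.round(s["wrist_force"],1),s["finger_gap"])
def crop(name):
    p,d=camera("top");c=cv2.resize(p[140:240,285:415],None,fx=6,fy=6,interpolation=cv2.INTER_CUBIC);cv2.imwrite("pics/"+name,c[:,:,::-1])
E
python3 -c "
from h import *
W();crop('c3.png')"
```

```text
4.0 tcp [580.2 131.7  41.3] sampler [[ 17.1 128.5]] yaw -4.35 F [ 3.8 -1.7  2. ] 85.56289971107837
```

View pics/c3.png

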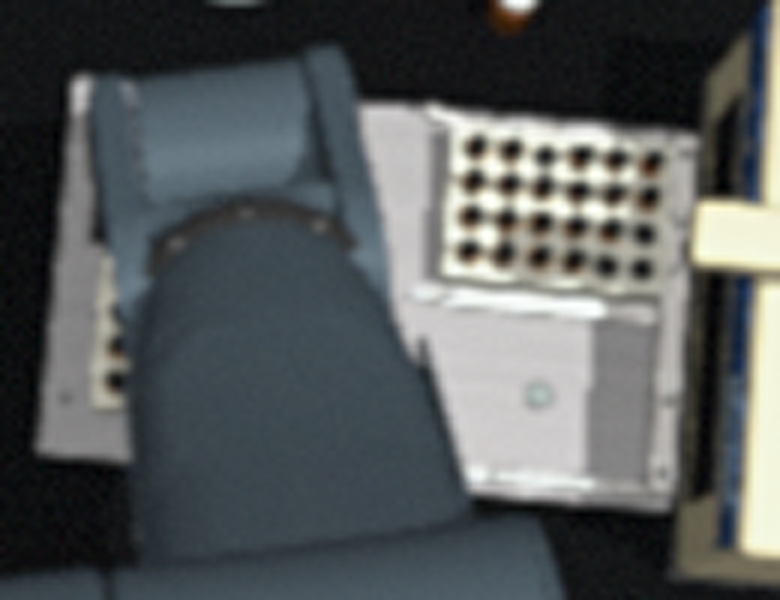

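The rack's rear edge runs from about (105,255) to (92,405), so it is nearly square to the lane. I'll finish the sideways push, then back off and raise the arm.

Emit:
arm_command(
  deltas=[
    {"travel": [-0.004,0,0],"twist": 0,"gripper": 0},
    {"travel": [-0.008,0.001,0],"twist": 0,"gripper": 0},
    {"travel": [-0.011,0.001,0],"twist": 0,"gripper": 0},
    {"travel": [-0.0135,0.001,0],"twist": 0,"gripper": 0},
    {"travel": [-0.0135,0.001,0],"twist": 0,"gripper": 0},
  ],
)

```text
clock: 4.68
ee_pos: [566.5, 132.9, 41.2]
orientation: [[-0.997, 0.076, -0.001], [0.076, 0.997, -0.0], [0.001, -0.0, -1.0]]
wrist_force: [1.2, -0.5, 0.7]
finger_gap: 85.3
grasp_force: 0.7
```

Emit:
arm_command(
  deltas=[
    {"travel": [0.01,0,0],"twist": 0,"gripper": 0},
    {"travel": [0.025,0,0.02],"twist": 0,"gripper": 0},
    {"travel": [0.025,0.03,0.07],"twist": 0,"gripper": 0},
    {"travel": [0.025,0.08,0.11],"twist": 0,"gripper": 0},
    {"travel": [0.025,0.135,0.11],"twist": 0,"gripper": 0},
  ],
)

```text
clock: 5.3
ee_pos: [593.5, 269.3, 154.7]
orientation: [[-0.997, 0.077, 0.004], [0.077, 0.997, 0.001], [-0.004, 0.002, -1.0]]
wrist_force: [0.0, -1.0, 0.2]
finger_gap: 85.3
grasp_force: 0.0
```

Emit:
arm_command(
  deltas=[
    {"travel": [-0.02,0.015,0],"twist": -10,"gripper": 0.5},
    {"travel": [-0.04,0.03,0],"twist": -20,"gripper": 0.5},
    {"travel": [-0.06,0.045,0],"twist": -30,"gripper": 0.5},
    {"travel": [-0.08,0.06,0],"twist": -40,"gripper": 0.5},
    {"travel": [-0.08,0.06,0],"twist": -50,"gripper": 0.5},
  ],
)

```text
clock: 5.92
ee_pos: [510.8, 328.7, 151.0]
orientation: [[-0.579, 0.815, -0.002], [0.815, 0.579, -0.001], [0.0, -0.002, -1.0]]
wrist_force: [0.2, 0.4, 0.4]
finger_gap: 43.1
grasp_force: 0.0
```

```bash
python3 -c "
from h import *
W();print(arm.sense()['joint_pos']);crop('c4.png')"
```

```text
5.92 tcp [510.8 328.7 151. ] sampler [[-67.2 319.6]] yaw -54.59 F [0.2 0.4 0.4] 43.084471692394416
[ 2.83719424e+01  3.28887573e+01  9.08529781e+01  1.22708057e-02
  5.63628974e+01 -7.04400412e+00]
```

View pics/c4.png

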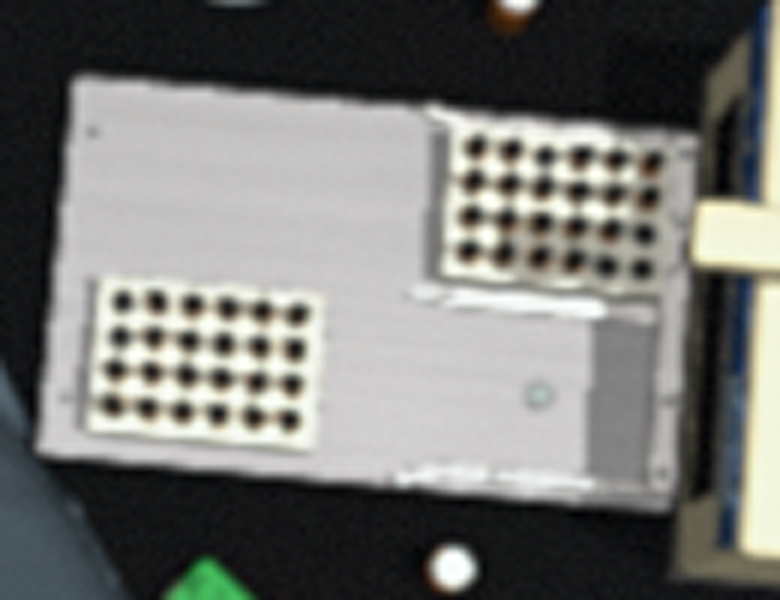

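The rack is now square to the lane, with corners at about (98,280), (322,295), (315,450) and (88,430). Next I'll measure how it lines up laterally, using the cap rows as well.

Run:
```python
from h import *
f=lambda a:(np.array(a,float)+.5)/6-.5+[285,140]
r=S(ray("top",f([[98,280],[322,295],[315,450],[88,430]]),34+10))
pr=S(ray("top",f([[455,125],[660,142],[657,297],[442,277]]),44))
print(r.tolist(),r.mean(0),pr.mean(0))
caps=f([[122,301],[298,313],[290,420],[112,406]]);pc=f([[476,147],[651,161],[641,269],[468,251]])
for n,c in(("rack",caps),("parked",pc)):
    q=S(ray("top",c,62));w=q[0]-q[1]+q[3]-q[2];print(n,q.tolist(),q.mean(0),"yaw",np.degrees(np.arctan2(-w[0],w[1])))
s=S(ray("top",f([[690,237]]),275));print("needle arm end",s)
```

```text
[[-13.0, 197.5], [-10.3, 68.0], [-100.3, 64.7], [-100.1, 195.2]] [-55.925 131.35 ] [ 51.475 -62.175]
rack [[-26.8, 181.9], [-24.8, 81.4], [-86.4, 80.9], [-87.2, 182.0]] [-56.3  131.55] yaw 0.7957235527392732
parked [[80.6, -12.8], [81.5, -114.2], [18.0, -112.5], [19.6, -12.7]] [ 49.925 -63.05 ] yaw -0.19933838885484423
needle arm end [[  -2.8 -102.6]]
```

The rack centre is at about x = -54 (bias-corrected against the parked rack) and within 1° of the lane, so it is inside the funnel. Next I'll swing round behind it.

Emit:
arm_command(
  deltas=[
    {"travel": [0.007,-0.015,0],"twist": -10,"gripper": 0.5},
    {"travel": [0.007,-0.03,0],"twist": -20,"gripper": 0.5},
    {"travel": [0.007,-0.05,0],"twist": -30,"gripper": 0.5},
    {"travel": [0.007,-0.065,-0.03],"twist": -39.8,"gripper": 0.5},
    {"travel": [0.007,-0.075,-0.06],"twist": -39.8,"gripper": 0.5},
  ],
)

```text
clock: 6.6
ee_pos: [519.3, 252.0, 90.5]
orientation: [[0.073, 0.997, -0.0], [0.997, -0.073, -0.0], [-0.0, -0.0, -1.0]]
wrist_force: [-0.1, 0.3, -0.5]
finger_gap: 42.8
grasp_force: 0.0
```

Emit:
arm_command(
  deltas=[
    {"travel": [0,0,-0.025],"twist": 0,"gripper": 0.5},
    {"travel": [0,0,-0.042],"twist": 0,"gripper": 0.5},
    {"travel": [0,0,-0.05],"twist": 0,"gripper": 0.5},
    {"travel": [0,0,-0.05],"twist": 0,"gripper": 0.5},
  ],
)

```text
clock: 7.1
ee_pos: [519.0, 252.9, 41.2]
orientation: [[0.072, 0.997, -0.0], [0.997, -0.072, -0.0], [-0.0, -0.0, -1.0]]
wrist_force: [0.8, -0.1, -0.1]
finger_gap: 42.5
grasp_force: 0.0
```

```bash
python3 -c "
from h import *
W()"
```

```text
7.1 tcp [519.  252.9  41.2] sampler [[-53.2 244.6]] yaw -94.12 F [ 0.8 -0.1 -0.1] 42.543626063854475
```

Emit:
arm_command(
  deltas=[
    {"travel": [-0.0005,-0.007,0],"twist": -0.3,"gripper": 0.5},
    {"travel": [-0.001,-0.014,0],"twist": -0.3,"gripper": 0.5},
    {"travel": [-0.0015,-0.021,0],"twist": -0.3,"gripper": 0.5},
    {"travel": [-0.002,-0.027,0],"twist": -0.3,"gripper": 0.5},
    {"travel": [-0.0025,-0.032,0],"twist": -0.3,"gripper": 0.5},
  ],
)

```text
clock: 7.72
ee_pos: [516.4, 220.4, 41.4]
orientation: [[0.078, 0.997, 0.0], [0.997, -0.078, 0.0], [0.0, 0.0, -1.0]]
wrist_force: [0.3, 1.0, -0.8]
finger_gap: 42.7
grasp_force: 0.0
```

Emit:
arm_command(
  deltas=[
    {"travel": [-0.0004,-0.005,0],"twist": 0,"gripper": 0.5},
    {"travel": [-0.0008,-0.01,0],"twist": 0,"gripper": 0.5},
    {"travel": [-0.0012,-0.015,0],"twist": 0,"gripper": 0.5},
    {"travel": [-0.0016,-0.021,0],"twist": 0,"gripper": 0.5},
    {"travel": [-0.002,-0.027,0],"twist": 0,"gripper": 0.5},
  ],
)

```text
clock: 8.35
ee_pos: [514.5, 193.5, 41.3]
orientation: [[0.078, 0.997, 0.0], [0.997, -0.078, 0.0], [0.0, 0.0, -1.0]]
wrist_force: [0.1, 3.1, -0.6]
finger_gap: 42.4
grasp_force: 1.5
```

Emit:
arm_command(
  deltas=[
    {"travel": [-0.0004,-0.006,0],"twist": 0,"gripper": 0.5},
    {"travel": [-0.0009,-0.012,0],"twist": 0,"gripper": 0.5},
    {"travel": [-0.0014,-0.018,0],"twist": 0,"gripper": 0.5},
    {"travel": [-0.0018,-0.023,0],"twist": 0,"gripper": 0.5},
    {"travel": [-0.002,-0.026,0],"twist": 0,"gripper": 0.5},
  ],
)

```text
clock: 8.98
ee_pos: [512.4, 167.5, 41.3]
orientation: [[0.078, 0.997, -0.0], [0.997, -0.078, 0.0], [0.0, -0.0, -1.0]]
wrist_force: [0.3, 3.8, 0.6]
finger_gap: 42.8
grasp_force: 1.6
```

```bash
python3 -c "
from h import *
W();crop('c5.png')"
```

```text
8.97 tcp [512.4 167.5  41.3] sampler [[-53.2 159. ]] yaw -94.47 F [0.3 3.8 0.6] 42.752048546529196
```

View pics/c5.png

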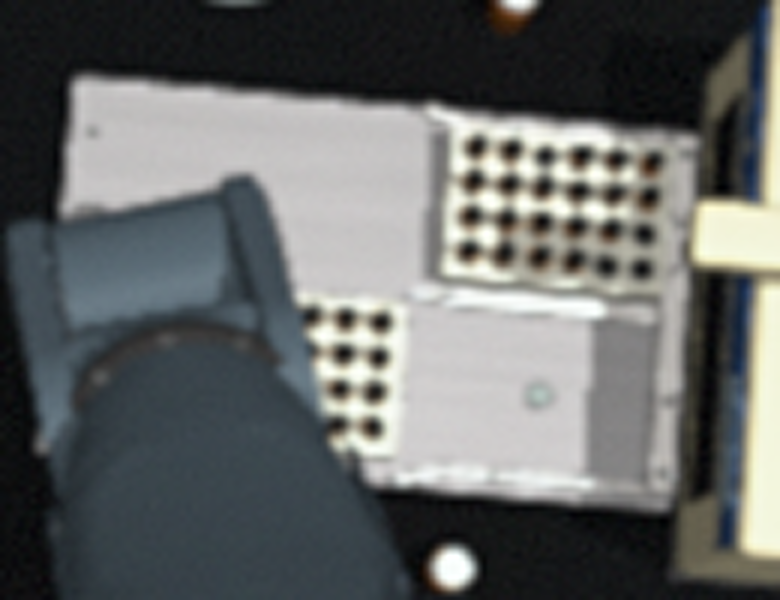

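The leading edge, (408,300) to (398,458), is at the mouth and centred between the rail tips. I'll continue at about 45 mm/s and watch the force.

Emit:
arm_command(
  deltas=[
    {"travel": [-0.0004,-0.006,0],"twist": 0,"gripper": 0.5},
    {"travel": [-0.0009,-0.012,0],"twist": 0,"gripper": 0.5},
    {"travel": [-0.0014,-0.018,0],"twist": 0,"gripper": 0.5},
    {"travel": [-0.0018,-0.024,0],"twist": 0,"gripper": 0.5},
    {"travel": [-0.0023,-0.03,0],"twist": 0,"gripper": 0.5},
  ],
)

```text
clock: 9.65
ee_pos: [510.1, 137.4, 41.3]
orientation: [[0.078, 0.997, -0.0], [0.997, -0.078, 0.0], [0.0, -0.0, -1.0]]
wrist_force: [0.1, 3.2, -0.1]
finger_gap: 42.8
grasp_force: 1.7
```

Emit:
arm_command(
  deltas=[
    {"travel": [-0.0004,-0.006,0],"twist": 0,"gripper": 0.5},
    {"travel": [-0.0009,-0.012,0],"twist": 0,"gripper": 0.5},
    {"travel": [-0.0014,-0.018,0],"twist": 0,"gripper": 0.5},
  ],
)

```text
clock: 10.02
ee_pos: [508.7, 119.4, 41.3]
orientation: [[0.078, 0.997, -0.0], [0.997, -0.078, -0.0], [-0.0, -0.0, -1.0]]
wrist_force: [-0.1, 2.7, 0.7]
finger_gap: 42.6
grasp_force: 1.7
```

```bash
python3 -c "
from h import *
W()"
```

```text
10.03 tcp [508.7 119.4  41.3] sampler [[-53.3 110.8]] yaw -94.45 F [-0.1  2.7  0.7] 42.57876549430437
```

Force is steady at about 3 N and nothing is jamming.

Emit:
arm_command(
  deltas=[
    {"travel": [-0.0004,-0.006,0],"twist": 0,"gripper": 0.5},
    {"travel": [-0.0009,-0.012,0],"twist": 0,"gripper": 0.5},
    {"travel": [-0.0014,-0.018,0],"twist": 0,"gripper": 0.5},
    {"travel": [-0.0018,-0.024,0],"twist": 0,"gripper": 0.5},
    {"travel": [-0.0023,-0.03,0],"twist": 0,"gripper": 0.5},
  ],
)

```text
clock: 10.65
ee_pos: [506.4, 89.4, 41.3]
orientation: [[0.078, 0.997, -0.0], [0.997, -0.078, -0.0], [-0.0, -0.0, -1.0]]
wrist_force: [0.7, 3.3, 0.5]
finger_gap: 42.9
grasp_force: 1.7
```

Emit:
arm_command(
  deltas=[
    {"travel": [-0.0004,-0.006,0],"twist": 0,"gripper": 0.5},
    {"travel": [-0.0009,-0.012,0],"twist": 0,"gripper": 0.5},
    {"travel": [-0.0014,-0.018,0],"twist": 0,"gripper": 0.5},
    {"travel": [-0.0018,-0.024,0],"twist": 0,"gripper": 0.5},
    {"travel": [-0.0023,-0.03,0],"twist": 0,"gripper": 0.5},
  ],
)

```text
clock: 11.28
ee_pos: [504.1, 59.4, 41.3]
orientation: [[0.078, 0.997, -0.0], [0.997, -0.078, -0.0], [-0.0, -0.0, -1.0]]
wrist_force: [0.9, 3.2, 0.6]
finger_gap: 42.5
grasp_force: 1.7
```

Emit:
arm_command(
  deltas=[
    {"travel": [-0.0004,-0.005,0],"twist": 0,"gripper": 0.5},
    {"travel": [-0.0008,-0.01,0],"twist": 0,"gripper": 0.5},
    {"travel": [-0.0012,-0.015,0],"twist": 0,"gripper": 0.5},
    {"travel": [-0.0014,-0.018,0],"twist": 0,"gripper": 0.5},
    {"travel": [-0.0015,-0.02,0],"twist": 0,"gripper": 0.5},
  ],
)

```text
clock: 11.9
ee_pos: [502.6, 39.7, 41.3]
orientation: [[0.078, 0.997, -0.0], [0.997, -0.078, 0.0], [0.0, -0.0, -1.0]]
wrist_force: [-0.2, 3.0, 0.3]
finger_gap: 42.7
grasp_force: 1.8
```

```bash
python3 -c "
from h import *
W();crop('c6.png')"
```

```text
11.9 tcp [502.6  39.7  41.3] sampler [[-53.2  30.8]] yaw -94.46 F [-0.2  3.   0.3] 42.737527230503794
```

View pics/c6.png

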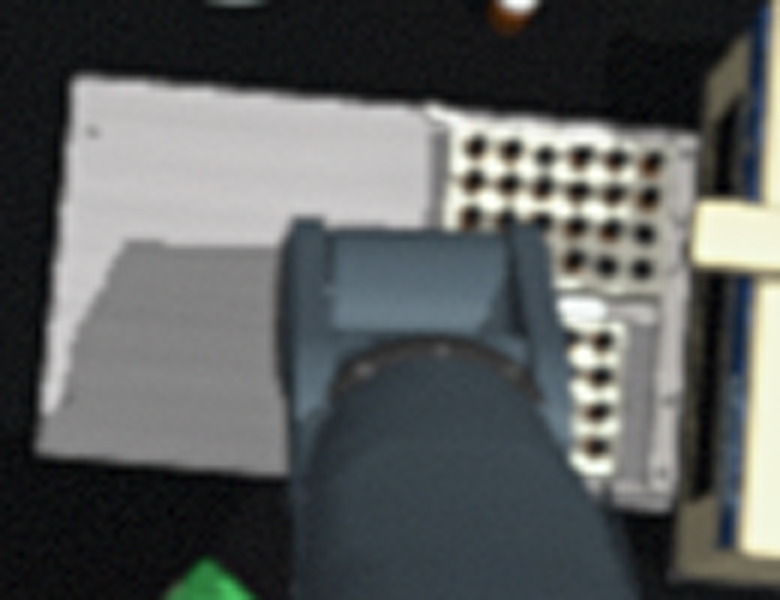

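The rack's leading edge is at about (625,400) and the stop face at about (657,400), which leaves some 19 mm. I'll slow down.

Emit:
arm_command(
  deltas=[
    {"travel": [-0.0002,-0.003,0],"twist": 0,"gripper": 0.5},
    {"travel": [-0.0005,-0.006,0],"twist": 0,"gripper": 0.5},
    {"travel": [-0.0007,-0.009,0],"twist": 0,"gripper": 0.5},
    {"travel": [-0.0009,-0.012,0],"twist": 0,"gripper": 0.5},
    {"travel": [-0.001,-0.014,0],"twist": 0,"gripper": 0.5},
  ],
)

```text
clock: 12.58
ee_pos: [501.6, 25.6, 41.3]
orientation: [[0.078, 0.997, -0.0], [0.997, -0.078, 0.0], [0.0, -0.0, -1.0]]
wrist_force: [0.2, 4.0, 0.2]
finger_gap: 42.6
grasp_force: 1.7
```

Emit:
arm_command(
  deltas=[
    {"travel": [-0.0001,-0.001,0],"twist": 0,"gripper": 0.5},
    {"travel": [-0.0002,-0.002,0],"twist": 0,"gripper": 0.5},
    {"travel": [-0.0002,-0.003,0],"twist": 0,"gripper": 0.5},
    {"travel": [-0.0003,-0.004,0],"twist": 0,"gripper": 0.5},
  ],
)

```text
clock: 13.08
ee_pos: [501.3, 21.8, 41.3]
orientation: [[0.078, 0.997, 0.0], [0.997, -0.078, -0.0], [0.0, 0.0, -1.0]]
wrist_force: [-0.1, 3.3, 0.1]
finger_gap: 42.5
grasp_force: 1.6
```

Emit:
arm_command(
  deltas=[
    {"travel": [0,-0.0005,0],"twist": 0,"gripper": 0.5},
    {"travel": [0,-0.001,0],"twist": 0,"gripper": 0.5},
  ],
)

```text
clock: 13.32
ee_pos: [501.3, 20.8, 41.3]
orientation: [[0.078, 0.997, -0.0], [0.997, -0.078, 0.0], [0.0, -0.0, -1.0]]
wrist_force: [-0.4, 2.9, -0.0]
finger_gap: 42.8
grasp_force: 1.7
```

Emit:
arm_command(
  deltas=[
    {"travel": [0,-0.0005,0],"twist": 0,"gripper": 0.5},
    {"travel": [-0.0001,-0.001,0],"twist": 0,"gripper": 0.5},
  ],
)

```text
clock: 13.58
ee_pos: [501.3, 19.8, 41.3]
orientation: [[0.078, 0.997, 0.0], [0.997, -0.078, -0.0], [-0.0, 0.0, -1.0]]
wrist_force: [0.6, 2.7, -0.0]
finger_gap: 43.1
grasp_force: 1.6
```

Emit:
arm_command(
  deltas=[
    {"travel": [0,-0.0005,0],"twist": 0,"gripper": 0.5},
    {"travel": [-0.0001,-0.001,0],"twist": 0,"gripper": 0.5},
  ],
)

```text
clock: 13.82
ee_pos: [501.4, 19.2, 41.3]
orientation: [[0.078, 0.997, 0.001], [0.997, -0.078, 0.001], [0.001, 0.001, -1.0]]
wrist_force: [3.1, 10.5, -2.0]
finger_gap: 43.0
grasp_force: 5.6
```

It has touched the stop: 10.5 N at y ≈ 10.3, as expected. I'll press slightly more so both corners seat, then ease off and retreat.

Emit:
arm_command(
  deltas=[
    {"travel": [0,-0.0005,0],"twist": 0,"gripper": 0.5},
    {"travel": [0,-0.0005,0],"twist": 0,"gripper": 0.5},
  ],
)

```text
clock: 14.08
ee_pos: [501.5, 19.2, 41.3]
orientation: [[0.079, 0.997, 0.001], [0.997, -0.079, 0.001], [0.001, 0.001, -1.0]]
wrist_force: [2.5, 13.0, -1.1]
finger_gap: 43.0
grasp_force: 6.3
```

```bash
python3 -c "
from h import *
W();print(np.round(arm.sense()['ft_torque'],2))"
```

```text
14.07 tcp [501.5  19.2  41.3] sampler [[-52.7  10.2]] yaw -94.51 F [ 2.5 13.  -1.1] 43.02332897503718
[ 1.94 -0.44 -0.24]
```

The load is even, 6.3 N on a finger out of 13 N, so the rack is flush. Moving clear.

Emit:
arm_command(
  deltas=[
    {"travel": [0.0001,0.002,0],"twist": 0,"gripper": 0.5},
    {"travel": [0.001,0.012,0],"twist": 0,"gripper": 0.5},
    {"travel": [0.003,0.035,0],"twist": 0,"gripper": 0.5},
    {"travel": [0.006,0.075,0.02],"twist": 0,"gripper": 0.5},
    {"travel": [0.009,0.12,0.06],"twist": 0,"gripper": 0.5},
  ],
)

```text
clock: 14.7
ee_pos: [509.3, 139.4, 101.0]
orientation: [[0.078, 0.997, -0.003], [0.997, -0.078, -0.001], [-0.001, -0.003, -1.0]]
wrist_force: [1.5, -0.4, 0.0]
finger_gap: 42.5
grasp_force: 0.0
```

Emit:
arm_command(
  deltas=[
    {"travel": [0,0.05,0.04],"twist": 0,"gripper": 0.5},
    {"travel": [0,0.1,0.08],"twist": 0,"gripper": 0.5},
    {"travel": [0,0.14,0.12],"twist": 0,"gripper": 0.5},
    {"travel": [0,0.14,0.14],"twist": 0,"gripper": 0.5},
    {"travel": [0,0.14,0.14],"twist": 0,"gripper": 0.5},
  ],
)

```text
clock: 15.32
ee_pos: [510.3, 279.0, 242.4]
orientation: [[0.077, 0.997, 0.002], [0.997, -0.077, 0.001], [0.001, 0.002, -1.0]]
wrist_force: [-0.2, 0.2, -0.0]
finger_gap: 42.5
grasp_force: 0.0
```

```bash
python3 -c "
from h import *
W();crop('c7.png')"
```

```text
15.32 tcp [510.3 279.  242.4] sampler [[-63.9 270. ]] yaw -94.41 F [-0.2  0.2 -0. ] 42.532548928888964
```

View pics/c7.png

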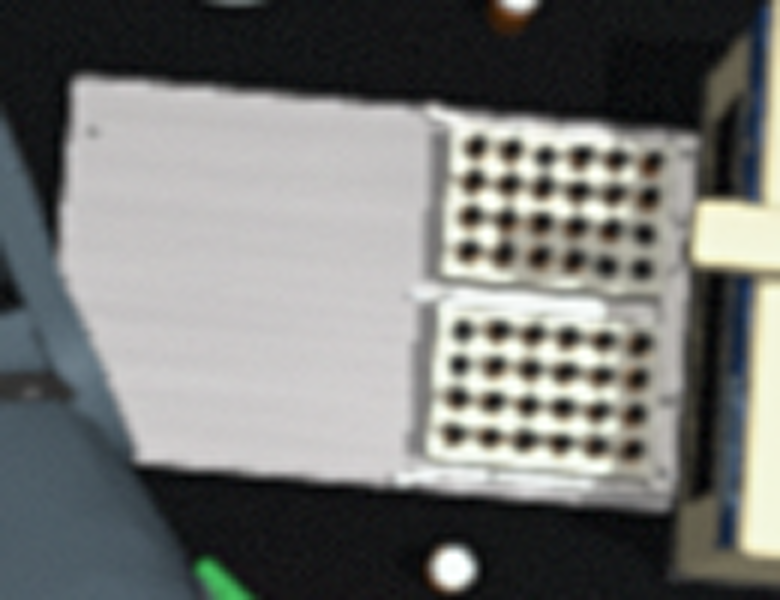

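The rack is home beside the parked one: its cap grid spans (463,330) to (633,448), in line with the parked grid and flush at the stop. The parked rack and the vials haven't moved, and the arm is clear.

```bash
python3 -c "
from station import arm
print(arm.job_done())"
```

```text
the job is handed in; nothing more can be done
None
```

The rack is home in the empty lane, resting flush against the end stop. The arm is clear, the parked rack and nearby items in the final view are undisturbed, and the job was handed in at about 15 s.

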